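# Stop the coil winder, take the coil off, reset the stop

### The job

The coil on the winder is finished. Push the mushroom stop button down until it latches and take your hand off it; then slide the wound coil up off the spindle and set it gently upright in the empty tray; last, twist the latched stop button clockwise until it lets go and springs back up, and leave it. Do not knock the jar, screwdriver or metal box about.

Things in the scene. Friction and masses are not known exactly. Their poses are not given: they have to be found in the camera images.
- plunger (a joint): how far the mushroom stop is pushed in, m: 0 = fully out, 0.010 = bottomed. Its spring pushes out with about 4 N at the top and 9 N at the bottom; 8 to 15 N are needed half way, where a catch is passed. Pushed in past about 0.009 it latches, then rests by itself at about 0.0075. Pulling does not free it; turning its round head does. Freed and let go, it jumps out.
- stop_top (a point): centre of the top of the mushroom head; moves in and out with it, does not turn with it. z axis = button axis, out of the box, leaning 0.38 rad from vertical towards the box's front (its -x). Head: black, round, 40 mm diameter, 16 mm thick, knurled rim to grip 5 to 14 mm below this point; stem 18 mm diameter under it. Turns with light friction, stays where left.
- stop_face (a point): centre of the box's sloping face, under the button; same axes as stop_top, which is 42 mm out along z when the button is out, about 34.5 mm when latched. A fixed collar 32 mm in diameter stands 8 mm proud of the face here.
- stop_box: fixed pale desk box, 120 (x) x 110 (y) mm, 40 mm high at its front (-x), 88 mm at the back. Origin: centre of its underside. Catch: the latched head is freed in one window 0.5 rad wide that begins, unknown, 0.4 to 2.3 rad clockwise (looking down on it); turned past it while held down, it is caught again. When freed, the spring's 8 N comes, along the axis, on fingers holding the head.
- winder: fixed coil winder. Origin on the spindle's axis, on the table. Base 100 x 110 mm, 40 mm high, centred on the axis; a drive housing 62 mm high over its far side, x from +50 to +92 mm; round shoulder 40 mm in diameter up to z = 52 mm, on which the coil stands; steel spindle 11 mm in diameter, tip at z = 112 mm.
- coil: loose wound coil: ring bobbin with black flanges and copper winding, 47 mm outer diameter, 36 mm high, 15 mm bore, about 0.15 kg. Origin: centre of its underside; z axis = bore axis. Starts on the spindle.
- tray: fixed, empty grey tray 150 x 150 mm, 25 mm high, walls and floor 5 mm thick. Origin: centre of its underside, on the table; x, y along its sides.
- jar: loose amber jar, 48 mm diameter, 70 mm high; bystander. Origin: centre of its underside.
- driver: loose screwdriver lying on the table; bystander. Origin within it, x along it.
- splitter: loose metal box 70 x 50 x 35 mm; bystander. Origin: centre of its underside.

How it is judged:
On the way, in this order (a step that is already met when the one before it is completed fails the run):
1. the stop is latched down and the hand is off it, the coil still on its spindle (value of joint plunger above 0.006 m and distance between the grasp point and stop_top above 0.05 m and horizontal distance between coil and winder below 0.006 m and height (world z) of coil below 0.06 m), for 0.2 s.
2. the coil stands in the tray, let go, with the stop still latched down (value of joint plunger above 0.006 m and x of coil in the frame of tray between -0.06 and 0.06 m and y of coil in the frame of tray between -0.06 and 0.06 m and height (world z) of coil below 0.009 m and angle between coil's own z axis and vertical below 0.1 rad and contact force between coil and the arm below 0.1 N and contact force between coil and the fingers below 0.1 N and linear speed of coil below 0.03 m/s), for 0.2 s.
At the end, for the whole second after the job is handed in: The stop button is out again (within 2 mm of fully out), and the coil stands upright (within 0.1 rad) and at rest on the floor of the tray (value of joint plunger below 0.002 m and x of coil in the frame of tray between -0.06 and 0.06 m and y of coil in the frame of tray between -0.06 and 0.06 m and height (world z) of coil below 0.009 m and angle between coil's own z axis and vertical below 0.1 rad and linear speed of coil below 0.03 m/s); the robot touches nothing.
It fails at once if the coil is dropped (falls faster than 0.6 m/s out of the fingers) (linear speed of coil above 0.6 m/s and contact force between coil and the fingers below 0.1 N).
It fails at once if the jar, the screwdriver or the metal box is pushed more than 30 mm or the jar is tipped over (distance of any of jar, driver, splitter from where it was at the start of the episode above 0.03 m or angle between jar's own z axis and vertical above 0.5 rad).
It also fails if it takes over 72 s, if anything falls off the work surface, if the arm or the gripper's body presses on something with over 40 N, if the wrist force passes 120 N, or if a joint passes its speed limit or range.

### The arm

A 7-joint arm with a two-finger parallel gripper is mounted at the origin on the work surface. World frame = base frame: x ahead of the robot, y to its left, z up, the work surface at z = 0. Lengths are in m, angles in rad, forces in N, time in s.
With the tool pointing down it reaches from about 0.375 to 0.925 m from the base axis. Payload 3.1 kg.
Tool frame: the origin (TCP) lies midway between the tips of the shut fingers; the grasp point (between the pads) lies 19 mm behind it; z points along the fingers, y is the line along which they close (so a half turn about z gives the same grasp; the last joint's range is limited). The gripper opens to 85 mm and grips with 20 to 120 N. Pads are 22 mm wide; open, the fingers measure 114 mm over their backs; the gripper's body (76 mm by 85 mm) begins 54 mm behind the grasp point. The pads swing forward as they close: fully open they stand 13 mm farther back than shut.
Start: joints at [1.149, 0.383, 0.044, 1.598, -0.018, 1.161, -0.05], TCP at [0.207, -0.616, 0.231] pointing down, gripper open.
Joint ranges: [-2.61, 2.61], [-0.41, 2.15], [-1.48, 1.57], [0, 2.5], [-1.57, 4.71], [0.05, 1.97], [-2.85, 2.85]. Speed limits (rad/s): [2.79, 2.79, 3.14, 3.14, 3.14, 3.14, 3.14].

### API

Orientations are given as a rotation vector (axis times angle).
In Python, from station import env gives the robot as it stands. Calls block until the motion is done:
- env.reach(position, orientation): joint-space move of the TCP to a pose.
- env.line_to(position, rot=None, vel=0.15, until_force=None): straight line of the TCP; rot=None keeps the orientation; vel is the mean speed in m/s. With until_force (N) it stops when the force on the tool has changed by that much, and returns True; else False.
- env.movej(angles): joint-space move.
- env.gripper_open() and env.clamp(force=None): open the fingers fully, or close them until they stop; force is the grip in N (None keeps the last).
- env.dwell(seconds).
- env.solve_ik(position, orientation): joint angles nearest the present ones, or None.
- env.get_obs(): the state.
- env.read_camera(name): name is "scene" or "top" or "wrist"; returns a dict with "pixels" (480x640x3 uint8, red, green, blue), "fov_y" (degrees; the focal length in pixels is half the picture's height over the tangent of half this angle, whatever the lens; pixels are square), "cx", "cy" (the principal point, pixels), "distortion" ([k1, k2, p1, p2, k3] as OpenCV has them; the pictures are not rectified), "R" (3x3) and "t" (3): a world point X has camera coordinates R X + t. Camera axes: x right, y down, z forward; pixel columns grow to the right and rows downward; lengths in m; the calibration is good to about 2 mm. A picture is of the moment at which its call begins. There is no depth.
A pose or a line that the arm cannot do raises env.PlanningError and nothing moves.
- env.hand_in(): hands the job in; it is judged then, once.
The state is a dict: "time": time; "joints": joint angles; "joint_vel": joint speeds; "joint_torque": joint torques, N m; "ee_pos": TCP position; "eef_rot": TCP orientation; "ft_force": force on the tool from outside, world axes, zero at the start; "moment": the same for the moment, N m; "grip_width": finger opening in m; "finger_force": force on a finger pad.
Only numpy, scipy, OpenCV 4.12 (cv2) and the standard library are available. Lean on these libraries where they do the work, as an engineer would, in place of code of your own. Each camera call takes 0.05 s, during which the arm holds its last target. There are 200 camera calls.

## Working session

There is one attempt and no reset: what is moved stays moved. The work goes in short steps, each a Python script; the robot and the scene stay as the last script left them, time stands still between calls to the robot, and variables do not carry over. Pictures are saved under pics/ and viewed, at most 10 in all, crops included, and the job is handed in when it is done.

```bash
ls; mkdir -p pics; cat > h.py <<'E'
import numpy as np, cv2
from station import env
from scipy.spatial.transform import Rotation as Ro
def K(c):
    f=240/np.tan(np.radians(c["fov_y"])/2); return np.array([[f,0,c["cx"]],[0,f,c["cy"]],[0,0,1.]])
def ray(c,px):
    p=cv2.undistortPoints(np.array([[px]],float),K(c),np.array(c["distortion"],float))[0,0]
    R=np.array(c["R"]);o=-R.T@np.array(c["t"]); d=R.T@np.array([p[0],p[1],1]); return o,d/np.linalg.norm(d)
def onz(c,px,z):
    o,d=ray(c,px); return o+d*(z-o[2])/d[2]
def tri(rays):
    A=np.zeros((3,3));b=np.zeros(3)
    for o,d in rays:
        P=np.eye(3)-np.outer(d,d);A+=P;b+=P@o
    x=np.linalg.solve(A,b); return x,[np.linalg.norm(np.cross(x-o,d)) for o,d in rays]
def proj(c,X):
    return cv2.projectPoints(np.array(X,float).reshape(-1,3),cv2.Rodrigues(np.array(c["R"],float))[0],np.array(c["t"],float),K(c),np.array(c["distortion"],float))[0][:,0]
def snap(n,f):
    c=env.read_camera(n); np.save(f"pics/{f}.npy",c,allow_pickle=True); cv2.imwrite(f"pics/{f}.png",c["pixels"][:,:,::-1]); return c
def load(f): return np.load(f"pics/{f}.npy",allow_pickle=True).item()
E
python3 - <<'E'
from h import *
for n in("scene","top"):
    c=snap(n,n+"0"); print(n,c["fov_y"],-np.array(c["R"]).T@c["t"],c["distortion"])
print(env.get_obs())
E
```

```text
pics
scene 42.99230375037668 [ 1.10984846 -0.77972839  0.85056649] [-0.20085498  0.          0.          0.          0.        ]
top 42.14634363276963 [0.50859113 0.00887788 1.24631316] [-0.17050493  0.          0.          0.          0.        ]
{'time': 0.1, 'joints': array([ 1.14920281,  0.38374482,  0.04384557,  1.59944765, -0.01787765,
        1.16125155, -0.04983736]), 'joint_vel': array([-0.00051999, -0.00146427, -0.00034358, -0.00370682, -0.0004813 ,
       -0.00039036, -0.00038245]), 'joint_torque': array([ 2.83427878e-03, -4.34722853e+01,  1.02939740e+00, -2.50455183e+01,
        1.08679399e-02,  5.39559958e-03, -1.21472053e-05]), 'ee_pos': array([ 0.20651132, -0.61538837,  0.23000418]), 'eef_rot': array([-3.09810854e+00, -5.06229179e-01,  8.56671741e-04]), 'ft_force': array([-0.28634808,  0.84622199,  0.00651922]), 'moment': array([ 0.0147664 , -0.02031195,  0.02861347]), 'finger_force': 0.0, 'grip_width': 0.08561733091757058}
```

View pics/scene0.png

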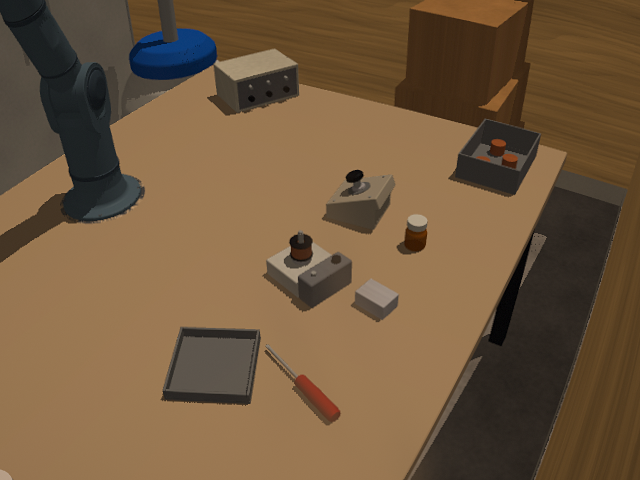

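View pics/top0.png

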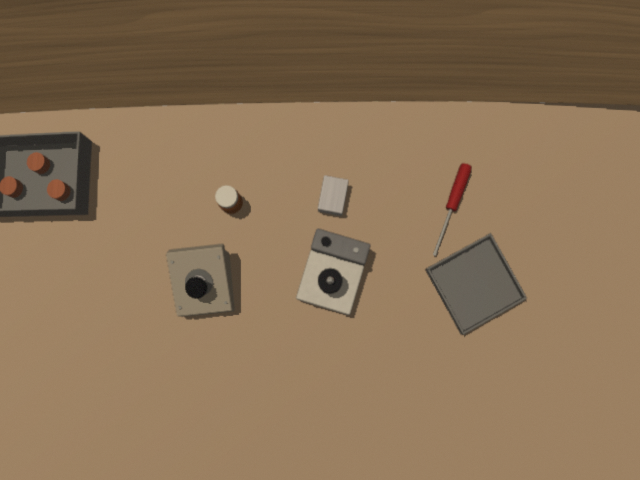

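The scene view shows the stop head at about (355,176), the coil on the winder at (301,247) and the tray at (213,365). The top view shows the stop head at (196,287), the coil at (330,281), the tray at (476,284), the jar at (229,199), the splitter at (334,195) and the driver at (455,205).

```bash
cat > m.py <<'E'
from h import *
def blob(c,win,f):
    x0,y0,x1,y1=win; p=c["pixels"][y0:y1,x0:x1].astype(int); m=f(p).astype(np.uint8)
    n,l,s,ce=cv2.connectedComponentsWithStats(m); 
    if n<2: return None
    i=1+np.argmax(s[1:,4]); cs,_=cv2.findContours((l==i).astype(np.uint8),0,1)
    k=max(cs,key=cv2.contourArea); 
    return ce[i]+[x0,y0], s[i]+[x0,y0,0,0,0], k.reshape(-1,2)+[x0,y0]
dark=lambda t:(lambda p:p.max(2)<t)
E
python3 - <<'E'
from m import *
t=load("top0");s=load("scene0")
a=blob(t,(180,270,215,305),dark(35));b=blob(s,(335,160,372,190),dark(40))
print(a[:2],b[:2]); 
print("head",tri([ray(t,a[0]),ray(s,b[0])]))
a=blob(t,(310,262,350,300),dark(50));b=blob(s,(285,230,318,245),dark(40))
print(a[:2],b[:2]); print("coil",onz(t,a[0],.088))
# box, winder, tray footprints
for n,w,f,z in(("box",(150,235,250,330),lambda p:(p.min(2)>60)&(p[...,0]-p[...,2]<40),.06),("wind",(290,220,380,325),lambda p:(p.min(2)>90),.04),("tray",(415,225,540,345),lambda p:(p.max(2)-p.min(2)<25),.025)):
    r=blob(t,w,f); 
    if r is None: print(n,None);continue
    mr=cv2.minAreaRect(r[2].astype(np.float32)); q=cv2.boxPoints(mr)
    P=np.array([onz(t,x,z) for x in q]); print(n,mr,r[1][4]); print(P.round(4),P.mean(0).round(4),np.linalg.norm(np.diff(P,axis=0),axis=1))
for nm,v in(("t",t),("s",s)):
    print(nm,[v["pixels"][y,x].tolist() for x,y in (((186,262),(320,295),(476,284),(196,287)) if nm=="t" else ((355,176),(301,241),(301,252),(213,365)))])
E
```

```text
(array([195.97859327, 287.36697248]), array([186, 278,  21,  20, 327])) (array([354.11538462, 175.87820513]), array([346, 170,  17,  13, 156]))
head (array([0.57975969, 0.25479475, 0.09570304]), [np.float64(0.0001422352968949232), np.float64(0.00014223529689487936)])
(array([329.92146597, 281.06544503]), array([319, 269,  23,  25, 382])) (array([299.36065574, 240.18032787]), array([290, 235,  21,  10, 122]))
coil [0.58961703 0.00491258 0.088     ]
box ((199.06976318359375, 281.0777893066406), (70.18038177490234, 57.907371520996094), 83.11827850341797) 3197
[[0.6554 0.3223 0.06  ]
 [0.6677 0.2093 0.06  ]
 [0.5334 0.1922 0.06  ]
 [0.5205 0.3037 0.06  ]] [0.5943 0.2569 0.06  ] [0.1137129  0.13533097 0.11226752]
wind ((334.5, 272.0), (104.0, 89.0), 90.0) 6815
[[ 0.7139  0.0818  0.04  ]
 [ 0.7119 -0.0931  0.04  ]
 [ 0.5088 -0.089   0.04  ]
 [ 0.5108  0.0827  0.04  ]] [ 0.6113 -0.0044  0.04  ] [0.17485589 0.20315417 0.17169946]
tray ((476.1368103027344, 284.146240234375), (76.5373306274414, 75.08039855957031), 60.945396423339844) 5655
[[ 0.6157 -0.1829  0.025 ]
 [ 0.6871 -0.318   0.025 ]
 [ 0.5519 -0.3886  0.025 ]
 [ 0.4828 -0.2532  0.025 ]] [ 0.5844 -0.2857  0.025 ] [0.15289996 0.15255903 0.15203294]
t [[141, 127, 105], [178, 166, 144], [104, 99, 89], [29, 27, 27]]
s [[21, 17, 16], [70, 63, 54], [66, 36, 20], [93, 85, 76]]
```

```bash
python3 - <<'E'
from m import *
D=lambda yaw:(Ro.from_euler('z',yaw)*Ro.from_euler('x',np.pi)).as_rotvec()
for i,p in enumerate([(.50,-.03,.30),(.52,.07,.30),(.47,.20,.30),(.50,.29,.30)]):
    env.reach(p,D(0)); env.dwell(.2); c=snap("wrist",f"w{i}")
    print(env.get_obs()["time"],env.get_obs()["joints"].round(2),c["fov_y"],(-np.array(c["R"]).T@c["t"]).round(3),np.array(c["R"])[2].round(2), proj(c,[[.59,.005,.088],[.573,.254,.103]]).round(0).tolist())
a=[cv2.resize(cv2.imread(f"pics/w{i}.png"),(400,300)) for i in range(4)]
cv2.imwrite("pics/wm.png",np.vstack([np.hstack(a[:2]),np.hstack(a[2:])]))
E
```

```text
2.7 [ 0.49  0.07 -0.53  1.84  0.04  1.24 -1.62] 58.34686122875613 [ 0.567 -0.03   0.443] [-0.26  0.   -0.97] [[275.0, 87.0], [-27.0, 117.0]]
3.4417 [ 0.37  0.13 -0.62  1.79  0.08  1.24 -1.85] 58.34686122875613 [0.587 0.068 0.442] [-0.26 -0.   -0.97] [[399.0, 113.0], [86.0, 138.0]]
4.3083 [ 0.21  0.12 -0.73  1.81  0.08  1.24 -2.12] 58.34686122875613 [0.537 0.198 0.442] [-0.26  0.   -0.97] [[561.0, 53.0], [246.0, 69.0]]
5.025 [ 0.07  0.28 -0.78  1.66  0.21  1.28 -2.33] 58.34686122875613 [0.567 0.288 0.443] [-0.26 -0.   -0.97] [[656.0, 96.0], [364.0, 109.0]]
```

View pics/wm.png

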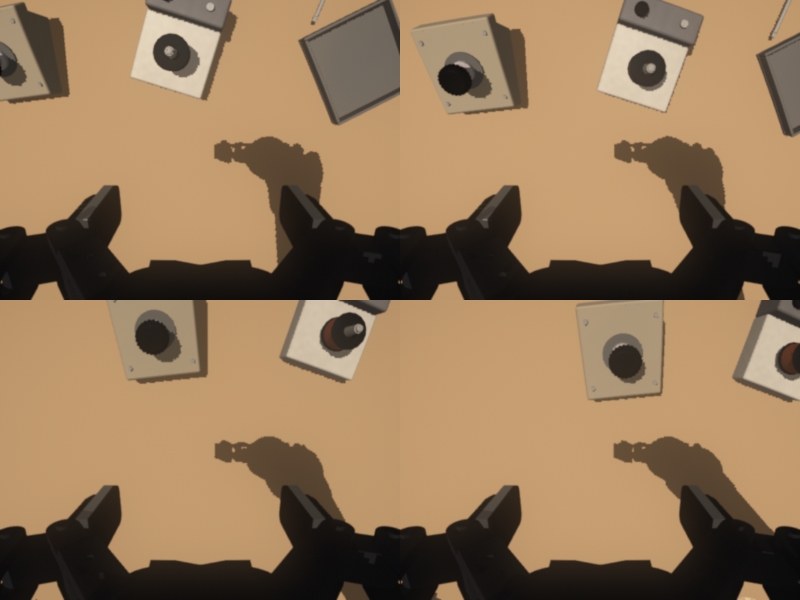

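The mosaic is four wrist views at 0.625 scale. In full pixels, the coil's top flange is at about (274,82) in w0 and (395,109) in w1, and the stop head is at (243,59) in w2 and (360,98) in w3. The box's front edge and the winder base's near edge are both fully visible.

```bash
python3 - <<'E'
from m import *
w=[load(f"w{i}") for i in range(4)]; t=load("top0"); s=load("scene0")
def ell(c,win,th):
    r=blob(c,win,dark(th)); e=cv2.fitEllipse(cv2.convexHull(r[2].astype(np.int32))); return np.array(e[0]),np.array(e[1]).round(1),r[1]
R=[]
for c,win,th in((w[1],(55,85,125,165),45),(w[2],(205,20,285,95),45),(w[3],(325,60,405,140),45)):
    e=ell(c,win,th); print("head",e); R.append(ray(c,e[0]))
print(tri(R),tri(R[:2]),tri(R[1:]),tri(R[1:]+[ray(t,(195.98,287.37))]))
R=[]
for c,win in((w[0],(235,45,310,120)),(w[1],(355,70,435,145))):
    for th in(60,75): e=ell(c,win,th); print("coil",th,e)
    R.append(ray(c,e[0]))
print(tri(R),tri(R+[ray(t,(329.9,281.07))]))
# spindle tip (bright spot inside flange)
R=[]
for c,win in((w[0],(255,60,295,100)),(w[1],(380,90,420,130))):
    r=blob(c,win,lambda p:p.min(2)>90); print("tip",r[:2]); R.append(ray(c,r[0]))
print(tri(R))
for n,c,win,f,z in(("box",w[3],(270,0,430,170),lambda p:(p[...,0]-p[...,2]<50)&(p.min(2)>70),.04),("box",w[2],(160,0,340,140),lambda p:(p[...,0]-p[...,2]<50)&(p.min(2)>70),.04),("wind",w[0],(195,0,375,170),lambda p:(p.min(2)>130),.04),("wind",w[1],(300,0,500,190),lambda p:(p.min(2)>130),.04)):
    r=blob(c,win,f); 
    if r is None: print(n,None);continue
    h=cv2.convexHull(r[2].astype(np.int32)); q=cv2.approxPolyDP(h,5,True).reshape(-1,2); P=np.array([onz(c,x,z) for x in q]); print(n); print(np.c_[q,P.round(4)])
# tray corners, top vs scene
for v,win in((t,(415,225,540,345)),(s,(155,318,268,410))):
    r=blob(v,win,lambda p:(p[...,0]-p[...,2]<28)); q=cv2.approxPolyDP(cv2.convexHull(r[2].astype(np.int32)),6,True).reshape(-1,2); print("tray",q.tolist())
    P=np.array([onz(v,x,.025) for x in q]);print(P.round(4).tolist(),P.mean(0))
E
```

```text
head (array([ 88.05799103, 127.06266785]), array([45.2, 55.3]), array([  62,  103,   54,   49, 1946]))
head (array([243.93832397,  59.22413635]), array([51. , 54.6]), array([ 218,   33,   53,   54, 2174]))
head (array([362.40237427,  90.55062866]), array([4.7, 9.5]), array([358,  88,   9,   6,  17]))
(array([0.58338779, 0.25550084, 0.09619935]), [np.float64(0.001716204689410834), np.float64(0.0022310795173811275), np.float64(0.0038578522196441116)]) (array([0.58160822, 0.25656549, 0.09365286]), [np.float64(5.1210512415886916e-05), np.float64(5.1210512416023695e-05)]) (array([0.5843949 , 0.25568193, 0.09454364]), [np.float64(0.0030229780089924716), np.float64(0.0030229780089922817)]) (array([0.58281191, 0.25543247, 0.09473435]), [np.float64(0.0016727798834430504), np.float64(0.004521309476409571), np.float64(0.003145134755691479)])
coil 60 (array([284.82809448,  85.10923767]), array([33.1, 55.8]), array([272,  57,  31,  56, 648]))
coil 75 (array([274.80047607,  84.06150055]), array([55.7, 60.2]), array([ 246,   55,   58,   59, 2330]))
coil 60 (array([406.43927002, 104.68732452]), arra
[... 1720 characters left out ...]
 4.000e-02]
 [ 2.080e+02  1.210e+02  5.637e-01  7.230e-02  4.000e-02]]
wind
[[ 3.480e+02  3.800e+01  6.547e-01  4.330e-02  4.000e-02]
 [ 4.590e+02  7.700e+01  6.225e-01 -5.720e-02  4.000e-02]
 [ 4.240e+02  1.770e+02  5.317e-01 -2.980e-02  4.000e-02]
 [ 3.150e+02  1.430e+02  5.632e-01  7.280e-02  4.000e-02]]
tray [[490, 234], [525, 299], [462, 334], [426, 269]]
[[0.684, -0.3171, 0.025], [0.5527, -0.3834, 0.025], [0.4864, -0.2534, 0.025], [0.6155, -0.1854, 0.025]] [ 0.58466769 -0.28483142  0.025     ]
tray [[181, 327], [259, 331], [249, 403], [164, 399]]
[[0.4876, -0.2556, 0.025], [0.6201, -0.1902, 0.025], [0.697, -0.3316, 0.025], [0.5691, -0.3991, 0.025]] [ 0.59344384 -0.29413278  0.025     ]
```

```bash
python3 - <<'E'
from m import *
w=[load(f"w{i}") for i in range(4)]; t=load("top0"); s=load("scene0")
print([w[3]["pixels"][y,x].tolist() for x,y in((310,60),(400,120),(360,100),(250,150),(375,80),(360,75))])
R=[]
for i,win in((1,(55,85,125,165)),(2,(205,20,285,95)),(3,(325,60,405,140))):
  for th in(50,58,66):
    r=blob(w[i],win,dark(th)); e=cv2.fitEllipse(cv2.convexHull(r[2].astype(np.int32))); print(i,th,np.round(e[0],1),np.round(e[1],1),r[1][4])
for i,win in((3,(275,0,430,170)),(2,(160,0,340,140)),(1,(10,10,200,190))):
    sat=lambda p:(p[...,0]-p[...,2])/(p[...,0]+1.)<.36
    r=blob(w[i],win,lambda p:sat(p)&(p[...,0]>100)); h=cv2.convexHull(r[2].astype(np.int32)); q=cv2.approxPolyDP(h,5,True).reshape(-1,2)
    P=np.array([onz(w[i],x,.04) for x in q]);Q=np.array([onz(w[i],x,.0848) for x in q]); print(i);print(np.c_[q,P.round(4)[:,:2],Q.round(4)[:,:2]])
E
```

```text
[[173, 151, 121], [173, 151, 120], [45, 38, 31], [198, 158, 113], [45, 38, 31], [46, 39, 32]]
1 50 [ 88.4 127.1] [45.6 55.9] 1982
1 58 [ 93.4 126. ] [49.3 65.2] 2180
1 66 [ 93.8 125.7] [51.1 66.1] 2249
2 50 [244.1  59. ] [51.5 55.5] 2227
2 58 [244.6  59.2] [53.2 57. ] 2331
2 66 [246.5  59.2] [54.2 61.1] 2474
3 50 [360.3  98.2] [49.7 50.9] 1971
3 58 [360.3  98.4] [51.1 52.4] 2080
3 66 [360.2  98.4] [52.  53.2] 2156
3
[[4.200e+02 0.000e+00 6.678e-01 2.005e-01 6.566e-01 2.103e-01]
 [4.160e+02 1.460e+02 5.412e-01 1.989e-01 5.441e-01 2.089e-01]
 [3.010e+02 1.580e+02 5.301e-01 3.056e-01 5.343e-01 3.037e-01]
 [2.830e+02 8.000e+00 6.606e-01 3.197e-01 6.502e-01 3.163e-01]
 [3.330e+02 0.000e+00 6.670e-01 2.763e-01 6.559e-01 2.776e-01]]
2
[[3.090e+02 0.000e+00 6.373e-01 2.073e-01 6.262e-01 2.063e-01]
 [3.190e+02 1.140e+02 5.401e-01 1.990e-01 5.398e-01 1.990e-01]
 [2.050e+02 1.270e+02 5.295e-01 3.039e-01 5.304e-01 2.921e-01]
 [1.710e+02 0.000e+00 6.399e-01 3.282e-01 6.285e-01 3.137e-01]]
1
[[147.      22.       0.6713   0.221    0.6619   0.204 ]
 [182.     168.       0.5411   0.1982   0.5462   0.1837]
 [ 76.     181.       0.5302   0.3044   0.5365   0.2782]
 [ 16.      50.       0.6536   0.3492   0.6462   0.3179]
 [ 33.      40.       0.6614   0.3309   0.6531   0.3016]]
```

```bash
cat >> h.py <<'E'
byaw=.103; n=np.array([-np.sin(.38)*np.cos(byaw),-np.sin(.38)*np.sin(byaw),np.cos(.38)])
face=np.array([.594,.2572,.064]); stop=face+.042*n
def BR(spin):  # tool z = -n, tool x along box x in the slope, turned by spin about tool z
    return (Ro.from_euler('z',byaw)*Ro.from_euler('y',-.38)*Ro.from_euler('x',np.pi)*Ro.from_euler('z',spin)).as_rotvec()
def DR(yaw): return (Ro.from_euler('z',yaw)*Ro.from_euler('x',np.pi)).as_rotvec()
E
python3 - <<'E'
from h import *
print(stop,n,Ro.from_rotvec(BR(0)).as_matrix()[:,2])
for sp in np.arange(-np.pi,np.pi,np.pi/6):
    q=env.solve_ik(stop-.029*n,BR(sp)); q2=env.solve_ik(stop+.06*n,BR(sp)); print(round(sp,2),None if q is None else np.round(q,2), None if q2 is None else np.round(q2,2)[-1])
E
```

```text
[0.5785039  0.25559823 0.10300391] [-0.36895466 -0.03813729  0.92866464] [ 0.36895466  0.03813729 -0.92866464]
-3.14 [ 0.42  0.83 -1.25  1.97  1.35  0.96  0.19] 0.37
-2.62 [ 0.25  0.62 -0.98  1.98  1.14  0.74 -0.26] -0.09
-2.09 [ 0.18  0.57 -0.88  1.98  1.07  0.68 -0.74] -0.57
-1.57 [ 0.11  0.53 -0.79  1.98  1.    0.64 -1.23] -1.05
-1.05 [ 0.03  0.5  -0.69  1.99  0.93  0.59 -1.71] -1.54
-0.52 [-0.06  0.47 -0.59  1.99  0.86  0.56 -2.19] -2.03
-0.0 [-0.13  0.45 -0.49  1.99  0.79  0.53 -2.67] -2.52
0.52 [-0.79  0.41  0.27  2.03  0.16  0.39 -2.69] -2.81
1.05 [-1.15  0.49  0.71  2.04 -0.39  0.39 -2.74] -2.65
1.57 [-1.46  0.74  1.15  2.05 -1.05  0.58 -2.73] 1.94
2.09 [ 0.42  0.83 -1.25  1.97  1.35  0.96  1.24] 1.42
2.62 [ 0.42  0.83 -1.25  1.97  1.35  0.96  0.71] 0.89
```

```bash
python3 - <<'E'
from h import *
env.clamp(20)
env.reach(stop+.05*n,BR(-.52)); env.dwell(.2)
f0=env.get_obs()["ft_force"]
r=env.line_to(stop+.006*n,vel=.08,until_force=8); print("early",r)
r=env.line_to(stop-.016*n,vel=.025,until_force=32); o=env.get_obs()
print(r,(o["ee_pos"]-stop)@n,(o["ft_force"]-f0)@n,o["time"])
env.line_to(stop+.12*n,vel=.2); c=snap("wrist","p0"); t=snap("top","p0t"); 
o=env.get_obs(); print(o["time"],o["grip_width"],proj(c,[stop-.0075*n,stop]))
E
```

```text
early False
True -0.009844177844100611 10.840695581647111 8.1
9.0083 -0.0001347128686745479 [[319.21576749 221.70604424]
 [319.20361264 224.55715475]]
```

```bash
python3 - <<'E'
from m import *
c=load("p0");t=load("p0t")
s=snap("scene","p0s")
for v,w in((c,(220,130,420,320)),): 
  for th in(50,58):
    r=blob(v,w,dark(th)); 
    if r: e=cv2.fitEllipse(cv2.convexHull(r[2].astype(np.int32))); print(np.round(e[0],1),np.round(e[1],1),r[1])
print(proj(c,[stop-.008*n,stop-.0155*n]), proj(s,[stop-.008*n,stop-.0155*n]),proj(t,[stop-.008*n,stop-.0155*n]))
for v,w,th in((s,(335,160,372,195),40),(t,(180,270,215,305),35)):print(blob(v,w,dark(th))[:2])
a=cv2.resize(c["pixels"],(400,300)); b=cv2.resize(s["pixels"][140:240,310:443],(400,300),interpolation=cv2.INTER_CUBIC)
s0=load("scene0"); b0=cv2.resize(s0["pixels"][140:240,310:443],(400,300),interpolation=cv2.INTER_CUBIC)
cv2.imwrite("pics/p1.png",np.vstack([np.hstack([a,a*0]),np.hstack([b0,b])])[:,:,::-1])
E
```

```text
[318.6 233.2] [29.5 43.9] [296 218  44  31 638]
[317.6 219.1] [59.2 60.1] [ 288  189   60   61 2751]
[[319.21655548 221.52126957]
 [319.22805779 218.82497632]] [[354.94390341 175.90381861]
 [356.02434061 178.74738472]] [[195.37437153 286.40379001]
 [196.02085242 285.16165801]]
(array([355.21153846, 178.76282051]), array([347, 173,  17,  13, 156]))
(array([196.81288344, 286.03067485]), array([187, 276,  21,  21, 326]))
```

View pics/p1.png

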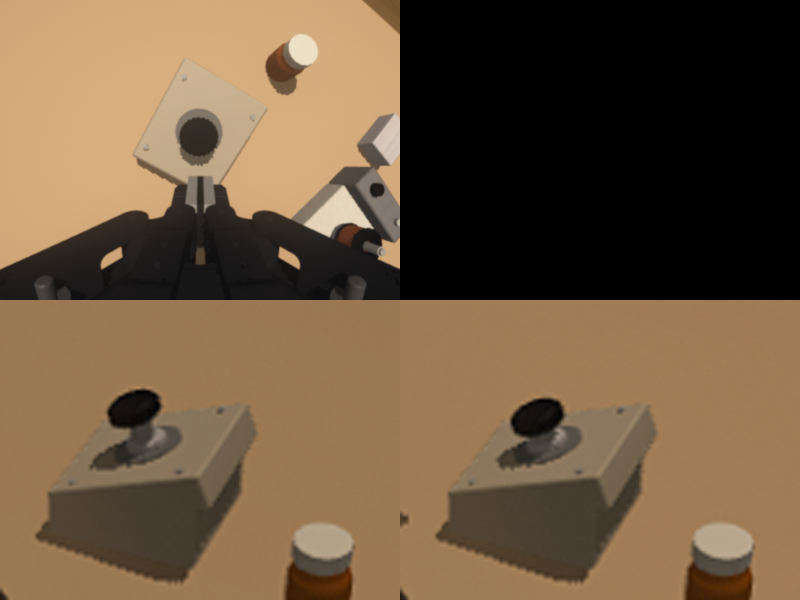

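The scene crop (before on the left, after on the right) shows the head lower. It moved by (1.1,2.9) px, against (1.1,2.8) predicted for 7.5 mm, so the stop is latched. Coil next.

```bash
python3 - <<'E'
from h import *
env.gripper_open()
p=np.array([.593,.007,.0])
o=env.get_obs(); env.line_to(o["ee_pos"]+[0,0,.08],vel=.25)
env.reach(p+[0,0,.18],DR(-.30)); print(env.get_obs()["joints"].round(2))
env.dwell(.2); f0=env.get_obs()["ft_force"]
print(env.line_to(p+[0,0,.051],vel=.1,until_force=6))
env.clamp(30); env.dwell(.3); o=env.get_obs()
yw=Ro.from_rotvec(DR(-.3)).as_matrix()
print(o["time"],o["ee_pos"],(o["ft_force"]-f0)@yw,o["grip_width"],o["finger_force"])
s=snap("scene","c0s"); c=snap("wrist","c0")
cv2.imwrite("pics/c1.png",np.hstack([cv2.resize(c["pixels"],(400,300)),cv2.resize(s["pixels"][180:320,220:407],(400,300),interpolation=cv2.INTER_CUBIC)])[:,:,::-1])
E
```

```text
[ 0.4   0.39 -0.59  1.76  0.24  1.06 -2.14]
False
13.775 [0.59349992 0.00700672 0.05159249] [-0.49385366  0.51488191 -5.55938913] 0.04598126485732367 31.425475124269724
```

View pics/c1.png

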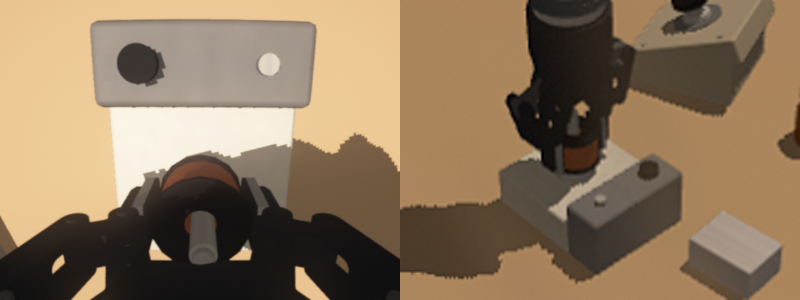

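The wrist view shows the coil between the pads at the top-left panel's (203,215), with the spindle through its bore and the lateral forces near zero. Next I lift it and carry it to the tray.

```bash
python3 - <<'E'
from h import *
o=env.get_obs();p=o["ee_pos"]; f0=o["ft_force"]
env.line_to(p+[0,0,.09],vel=.09); o=env.get_obs(); print(o["ft_force"]-f0,o["grip_width"])
T=np.array([.585,-.2852,0])
env.line_to(T+[0,0,.12],rot=DR(.485),vel=.2); env.dwell(.2)
o=env.get_obs(); print(o["time"],o["joints"].round(2),o["grip_width"],o["ee_pos"])
c=snap("wrist","t0"); s=snap("scene","t0s")
env.line_to(T+[0,0,.025],vel=.08)
r=env.line_to(T+[0,0,.0],vel=.02,until_force=3); o=env.get_obs(); print(r,o["time"],o["ee_pos"],o["ft_force"])
c2=snap("wrist","t1"); s2=snap("scene","t1s")
cv2.imwrite("pics/t2.png",np.vstack([np.hstack([cv2.resize(a["pixels"],(400,300)),cv2.resize(b["pixels"][270:430,110:323],(400,300),interpolation=cv2.INTER_CUBIC)]) for a,b in((c,s),(c2,s2))])[:,:,::-1])
E
```

```text
[ 1.69095139  0.78661141 -5.45853517] 0.04573463641165726
16.85 [ 0.86  0.58 -0.63  1.66  0.38  1.03 -0.97] 0.04568986107691586 [ 0.5853463  -0.28405915  0.12020532]
True 19.225 [ 0.58479043 -0.28517246  0.00465597] [-0.43285695 -0.93513067  4.54250651]
```

View pics/t2.png

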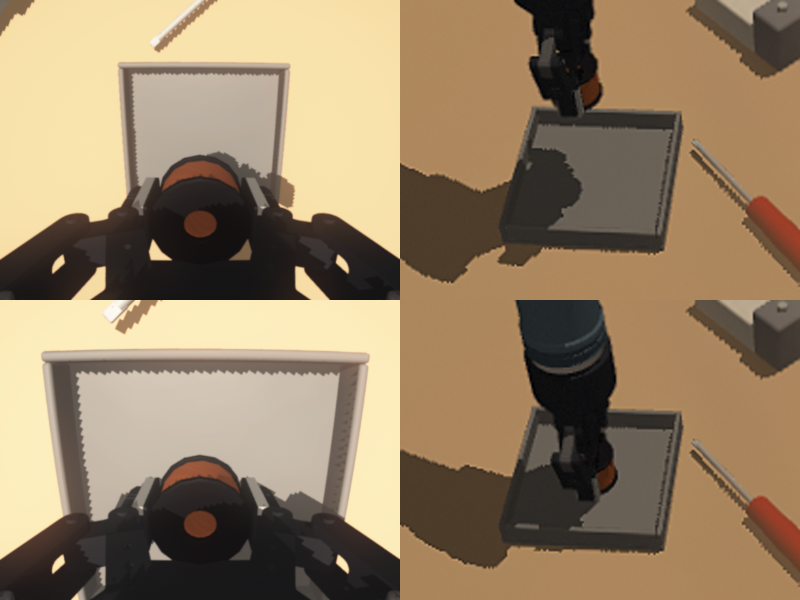

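The coil is in the middle of the tray, touching the floor: TCP at z 0.0047 and contact felt. I'll release it and check.

```bash
python3 - <<'E'
from h import *
env.gripper_open(); env.dwell(.2)
p=env.get_obs()["ee_pos"]; env.line_to(p+[0,0,.10],vel=.12); env.line_to(p+[0,0,.28],vel=.3)
c=snap("wrist","t3"); s=snap("scene","t3s"); o=env.get_obs(); print(o["time"],o["joints"].round(2))
for sp in(1.4,1.7,2.0,-1.57,-2,-2.6):
    q=env.solve_ik(stop+.06*n,BR(sp)); print(sp,None if q is None else np.round(q,2))
cv2.imwrite("pics/t4.png",np.hstack([cv2.resize(c["pixels"],(400,300)),cv2.resize(s["pixels"][270:430,110:323],(400,300),interpolation=cv2.INTER_CUBIC)])[:,:,::-1])
E
```

```text
21.8333 [ 0.9   0.43 -0.68  1.51  0.28  1.3  -0.9 ]
1.4 [-1.67  0.64  1.39  2.08 -0.85  0.69 -2.71]
1.7 [ 0.45  0.52 -1.24  2.    0.99  0.85  1.81]
2.0 [ 0.45  0.52 -1.24  2.    0.99  0.85  1.51]
-1.57 [ 0.35  0.43 -1.09  2.    0.87  0.77 -1.13]
-2 [ 0.39  0.45 -1.13  2.    0.91  0.79 -0.72]
-2.6 [ 0.42  0.48 -1.18  2.    0.94  0.82 -0.14]
```

View pics/t4.png

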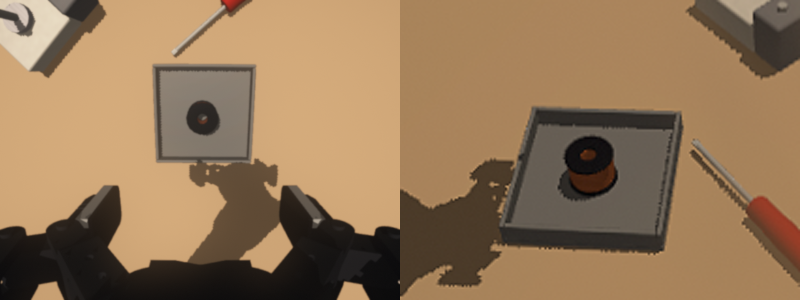

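The coil stands upright and clear in the tray. Last step is the twist; positive rotation about tool z is clockwise from above, which means j7 decreasing.

```bash
python3 - <<'E'
from h import *
env.reach(stop+.10*n,BR(1.7)); env.dwell(.1); q=env.get_obs()["joints"]; print(q.round(2))
env.line_to(stop+.04*n,vel=.2); f0=env.get_obs()["ft_force"]
print("hit",env.line_to(face+.005*n,vel=.06,until_force=6))
env.clamp(40); env.dwell(.3); o=env.get_obs(); q=o["joints"].copy(); fb=(o["ft_force"]-f0)
print(o["time"],q.round(2),o["grip_width"],fb@n,fb.round(1),((o["ee_pos"]-face)@n).round(4))
for k in range(14):
    q[6]-=.2; env.movej(q); env.dwell(.1); o=env.get_obs(); a=(o["ft_force"]-f0)@n
    print(k,round(o["joints"][6],2),round(a,2),round(o["moment"]@n,2),round(o["grip_width"],4),round(o["time"],1))
    if a-fb@n>1.5 and k>0: break
E
```

```text
[ 0.47  0.38 -1.22  2.    0.8   0.83  1.94]
hit False
27.025 [ 0.23  0.62 -0.94  1.98  1.14  0.72  1.71] 0.038317756793272276 6.0561357459241645 [-4.7 -1.1  4.6] 0.0053
0 1.51 5.54 -0.07 0.0384 27.4
1 1.31 6.12 -0.0 0.0382 27.8
2 1.11 5.31 -0.11 0.0379 28.2
3 0.91 6.06 -0.01 0.0381 28.7
4 0.71 5.37 -0.04 0.038 29.1
5 0.51 5.46 -0.11 0.0381 29.5
6 0.31 7.18 -0.08 0.038 29.9
7 0.11 7.07 -0.08 0.038 30.3
8 -0.09 7.77 -0.04 0.0381 30.7
```

The axial force rose from 5.4 N to over 7 N from step 6 on, so the head is probably free. I'll go back one step to the middle of that range and let go.

```bash
python3 - <<'E'
from m import *
q=env.get_obs()["joints"].copy(); q[6]+=.2; env.movej(q); env.dwell(.1)
env.gripper_open(); env.dwell(.2)
env.line_to(stop+.06*n,vel=.1); env.line_to(stop+.16*n,vel=.25)
s=snap("scene","f0"); c=snap("wrist","f0w"); o=env.get_obs(); print(o["time"],o["ft_force"])
r=blob(s,(335,160,372,195),dark(40)); print(r[:2])
cv2.imwrite("pics/f1.png",np.hstack([cv2.resize(c["pixels"],(400,300)),cv2.resize(s["pixels"][140:240,310:443],(400,300),interpolation=cv2.INTER_CUBIC)])[:,:,::-1])
E
```

```text
33.6 [-0.06863043 -0.3776246  -0.0400436 ]
(array([354.16129032, 175.84516129]), array([346, 170,  17,  13, 155]))
```

View pics/f1.png

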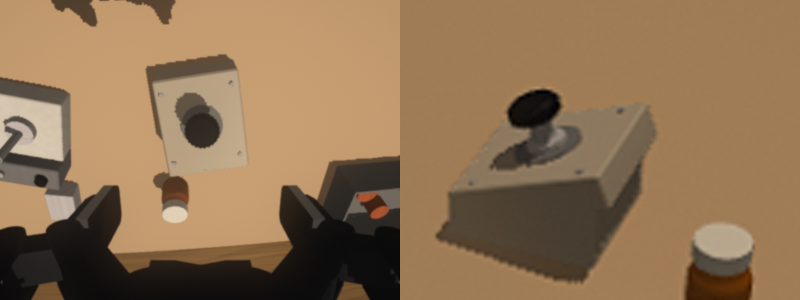

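The head is back at scene pixel (354.16,175.85), against (354.12,175.88) at the start, so the button is fully out and the arm is clear.

```bash
python3 -c "
from station import env
env.dwell(.3); print(env.hand_in())"
```

```text
the job is handed in; nothing more can be done
None
```

I latched the stop, set the coil upright in the tray, and twisted the stop free until it sprang fully out. The job was handed in after about 34 s of the 72 s allowed; the hand-in call gave no verdict.

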